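Crisscross pinning of a heat sink

ROBOT

A 6-joint arm with a two-finger parallel gripper is mounted at the origin on the work surface. World frame = base frame: x ahead of the robot, y to its left, z up, the work surface at z = 0. Lengths are in m, angles in rad, forces in N, time in s.
With the tool pointing down it reaches from about 0.425 to 0.925 m from the base axis. Payload 12.5 kg.
Tool frame: the origin (TCP) lies on the centre line of the jaws, within the pads' length; the fingertips stand 17 mm ahead of it and the grasp point (between the pads) lies 2 mm behind it; z points along the fingers, y is the direction in which the jaws open and shut (so a half turn about z gives the same grasp; the last joint's range is limited). The gripper opens to 85 mm and grips with 20 to 120 N. Pads are 22 mm wide; open, the fingers measure 114 mm over their backs; the gripper's body (76 mm by 85 mm) begins 54 mm behind the grasp point. The pads swing forward as they close: fully open they stand 13 mm farther back than shut.
Start: joints at [-1.262, 0.491, 1.559, -0, 1.092, -0.106], TCP at [0.252, -0.572, 0.215] pointing down, gripper open.
Joint ranges: [-3.1, 3.1], [-0.84, 2.19], [0.05, 2.79], [-1.13, 4.28], [0.06, 2.93], [-2.69, 2.69]. Speed limits (rad/s): [2.22, 2.22, 2.79, 3.14, 3.14, 3.14].

INTERFACE

Orientations are given as a unit quaternion [x, y, z, w].
In Python, from station import observe, snapshot, finish_job gives the robot as it stands.
- The arm moves only by the shell command python3 -m creep 'ROWS' [FORCE]. ROWS is a JSON object of lists of equal length, an entry for each row: "offset": the shift along the world's x, y, z as a fraction of full scale, a list of three; "rotation": the turn, a rotation vector about the world's x, y, z as a fraction of full scale, a list of three; "fingers": the opening, from 0 (shut) to 1 (fully open). A call has 1 to 5 rows; each row is the pose to reach, as a shift and turn from the pose measured when the call began; what a row does not reach only later rows make up. Full scale, the value 1, is 0.15 m for a shift and pi/2 rad for a turn. A row lasts 1/10 s, in which the tool goes at most 50 mm and 8.59 degrees, less where a joint would pass 70% of its speed; a pose out of reach is approached as far as the arm can. A call with a number of a shift or a turn outside -1 to 1 is refused whole. A call with a gripper value outside its range is refused whole. The fingers move at their own pace and stop on an object; FORCE is the grip in N (left out, the last holds). Time passes only in rows, so rows that repeat a pose let the fingers close. It gives the time, the measured TCP pose, the force and the opening at its end, in the units of the state.
- observe(): the state, without advancing time (a new reading comes with each control period).
- snapshot(name): name is "scene" or "side" or "wrist"; returns a dict with "color" (400x640x3 uint8, red, green, blue), "vfov" (degrees; the focal length in pixels is half the picture's height over the tangent of half this angle, whatever the lens; pixels are square), "cx", "cy" (the principal point, pixels), "dist_coeffs" ([k1, k2, p1, p2, k3] as OpenCV has them; the pictures are not rectified), "view" (4x4, takes a point from world to camera coordinates); the wrist camera has in their place "hand_eye" (4x4, takes a point from camera to tool coordinates, whose origin is the TCP and whose axes are the flange's). Camera axes: x right, y up, looking along -z (the intrinsics and any distortion apply to the point x, -y, -z); pixel columns grow to the right and rows downward; lengths in m; the calibration is good to about 2 mm. A picture is of the moment at which its call begins: read the wrist's pose just before it. There is no depth.
- finish_job(): hands the job in, once; it reports no verdict.
The state is a dict: "clock": time; "qpos": joint angles; "qvel": joint speeds; "joint_torque": joint torques, N m; "eef_pos": TCP position; "ee_rot": TCP orientation; "wrist_force": force on the tool from outside, world axes, zero at the start; "ft_torque": the same for the moment, N m; "gripper_width": opening from 0.0 (shut) to 1.0 (fully open).
Only numpy, scipy, OpenCV 4.12 (cv2) and the standard library are available. Lean on these libraries where they do the work, as an engineer would, in place of code of your own. Each camera call takes 0.05 s, during which the arm holds its last target. There are 200 camera calls.

TASK

Fasten the larger of the two heat sinks on the green circuit board by its four push-in corner pins, in two passes so that it goes down evenly. First push every pin about half way in, going crisscross (one corner, then the diagonally opposite one, then the other two); only when all four are half way, push them all fully home, again crisscross. Leave the smaller heat sink and its pins alone.

Things in the scene. Friction and masses are not known exactly. Their poses are not given: they have to be found in the camera images.
- big_sink: The LARGER heat sink: bare aluminium, 110 x 150 mm, fins parallel to its short side (tops 56 mm above the bench), fixed on the green board but lying differently each time. Origin: centre of its underside, 22 mm above the bench; x along the short side, y along the long one, z up. Push-in pins a, b, c, d stand at x,y = (-42,62), (42,62), (42,-62), (-42,-62) mm: a is diagonal to c, b to d.
- pin_a_top (a point): Push-in pin a of the larger heat sink, diagonal to c: round flat black head, 26 mm across, 6 mm thick, on a white toothed stem. Point: centre of the head's top face. It slides straight down only, 24 mm: top 92 mm above the bench when fully out, 80 half way, 68 fully home (head hard on the dark steel post). Starts 0 to 4 mm in. Push it from above with closed fingers, up to 8 mm off-centre.
- pin_b_top (a point): Pin b, diagonal to d, neighbour of a and c; shape, size, heights and travel as pin a; point: centre of the head's top face. Every pin resists with about 6 N all the way, stays wherever it is left and does not spring back. The fins and posts are lower than the heads even when these are home.
- pin_c_top (a point): Pin c, diagonal to a, neighbour of b and d; same as pin a; point: centre of the head's top face.
- pin_d_top (a point): Pin d, diagonal to b, neighbour of a and c; same as pin a; point: centre of the head's top face.
- small_sink: The SMALLER heat sink on the same board, to be left alone: 66 x 86 mm, bare aluminium, four small push-in pins (heads 16 mm across, tops 62 mm above the bench) at its corners, 50 x 70 mm apart. Origin: centre of its underside, 22 mm above the bench; y along its long side, z up. It lies beside the larger one, on either side, centres about 240 mm apart.

How it is judged:
On the way:
1. first pass done: all four pins of the larger heat sink part-way in (6.5 to 18 of 24 mm), none home (height (world z) of pin_a_top between 0.074 and 0.0855 m and height (world z) of pin_b_top between 0.074 and 0.0855 m and height (world z) of pin_c_top between 0.074 and 0.0855 m and height (world z) of pin_d_top between 0.074 and 0.0855 m), for 0.2 s.
At the end, for the whole second after the job is handed in: All four pins of the larger heat sink are fully home: each head within 3.5 mm of its stop (top face less than 71.5 mm above the bench) (height (world z) of each of pin_a_top, pin_b_top, pin_c_top, pin_d_top below 0.0715 m); the robot touches nothing.
It fails at once if in the first pass, the second pin pushed was a neighbour of the first and not its diagonal opposite ((height (world z) of each of pin_a_top, pin_b_top below 0.0855 m and height (world z) of each of pin_c_top, pin_d_top above 0.0855 m) or (height (world z) of each of pin_b_top, pin_c_top below 0.0855 m and height (world z) of each of pin_d_top, pin_a_top above 0.0855 m) or (height (world z) of each of pin_c_top, pin_d_top below 0.0855 m and height (world z) of each of pin_a_top, pin_b_top above 0.0855 m) or (height (world z) of each of pin_d_top, pin_a_top below 0.0855 m and height (world z) of each of pin_b_top, pin_c_top above 0.0855 m)).
It fails at once if in the second pass, the second pin driven home was a neighbour of the first and not its diagonal opposite ((height (world z) of each of pin_a_top, pin_b_top below 0.074 m and height (world z) of each of pin_c_top, pin_d_top above 0.074 m) or (height (world z) of each of pin_b_top, pin_c_top below 0.074 m and height (world z) of each of pin_d_top, pin_a_top above 0.074 m) or (height (world z) of each of pin_c_top, pin_d_top below 0.074 m and height (world z) of each of pin_a_top, pin_b_top above 0.074 m) or (height (world z) of each of pin_d_top, pin_a_top below 0.074 m and height (world z) of each of pin_b_top, pin_c_top above 0.074 m)).
It fails at once if a pin was driven home (more than 18 of its 24 mm) before all four had been pushed part-way in (at least 6.5 mm) (height (world z) of any of pin_a_top, pin_b_top, pin_c_top, pin_d_top below 0.074 m and height (world z) of any of pin_a_top, pin_b_top, pin_c_top, pin_d_top above 0.0855 m).
It fails at once if the smaller heat sink or its pins were pushed with more than 3 N (contact force between any of the arm, the fingers and small_sink above 3 N).
It also fails if it takes over 58 s, if anything falls off the work surface, if the arm or the gripper's body presses on something with over 40 N, if the wrist force passes 120 N, or if a joint passes its speed limit or range.

## Working session

There is one attempt and no reset: what is moved stays moved. The work goes in short steps, Python scripts to look and compute and a shell command to move; the robot and the scene stay as the last step left them, time stands still between calls to the robot, and variables do not carry over. Pictures are saved under pics/ and viewed, about 8 in all and at most 12, crops included, and the job is handed in when it is done.

```bash
mkdir -p pics
python3 - <<'E'
from station import observe,snapshot
import cv2,pickle
o=observe();print(o)
d={n:snapshot(n) for n in("scene","side")}
pickle.dump(d,open('s.pkl','wb'))
for n in d:
    print({k:v for k,v in d[n].items() if k!='color'})
    cv2.imwrite(f'pics/{n}0.png',d[n]['color'][:,:,::-1])
E
```

```text
{'clock': 0.0, 'qpos': array([-1.26160379e+00,  4.91568190e-01,  1.55946779e+00,  5.01889231e-05,
        1.09172918e+00, -1.05619074e-01]), 'qvel': array([-1.30960395e-03, -2.48513668e-03,  2.43359383e-03, -1.05006644e-03,
       -1.52953347e-04,  5.12398194e-05]), 'joint_torque': array([-1.18877911e-04, -6.18448806e+01, -2.61587030e+01, -1.45323497e-04,
        4.20849945e-03, -1.09652217e-05]), 'eef_pos': array([ 0.25182759, -0.57173739,  0.21421608]), 'ee_rot': array([ 9.78570625e-01,  2.05910629e-01, -3.74224025e-05, -5.85481411e-04]), 'wrist_force': array([-1.20905179, -0.42700472, -0.05477476]), 'ft_torque': array([-0.06483548, -0.010494  ,  0.03619451]), 'gripper_width': 1.001604079472292}
{'vfov': 51.671131900637356, 'cx': 319.7535921659881, 'cy': 196.31292426202762, 'dist_coeffs': array([0.00668717, 0.        , 0.        , 0.        , 0.        ]), 'view': array([[-0.38526779,  0.9227257 ,  0.01208335,  0.19021881],
       [-0.66319554, -0.28596307,  0.69166235,  0.30191419],
       [ 0.64167002,  0.2584616 ,  0.72211993, -1.15140951],
       [ 0.        ,  0.        ,  0.        ,  1.        ]])}
{'vfov': 54.7600619109603, 'cx': 322.84290463286266, 'cy': 192.73604334943732, 'dist_coeffs': array([-0.01734125,  0.        ,  0.        ,  0.        ,  0.        ]), 'view': array([[ 0.89249801, -0.45095563,  0.00929057, -0.48013362],
       [ 0.24862236,  0.5090322 ,  0.82405894, -0.23274935],
       [-0.37634322, -0.73316113,  0.56642788, -0.46514654],
       [ 0.        ,  0.        ,  0.        ,  1.        ]])}
```

View pics/scene0.png

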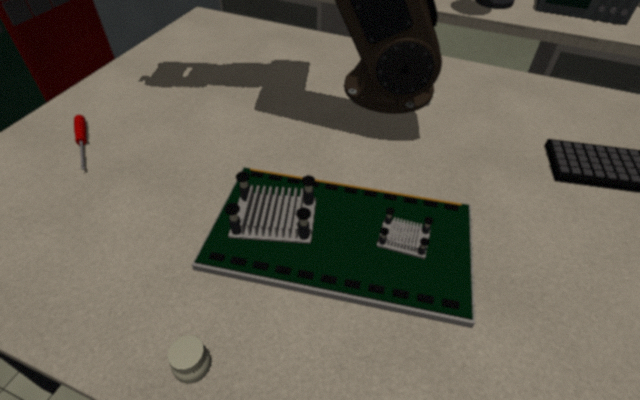

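View pics/side0.png

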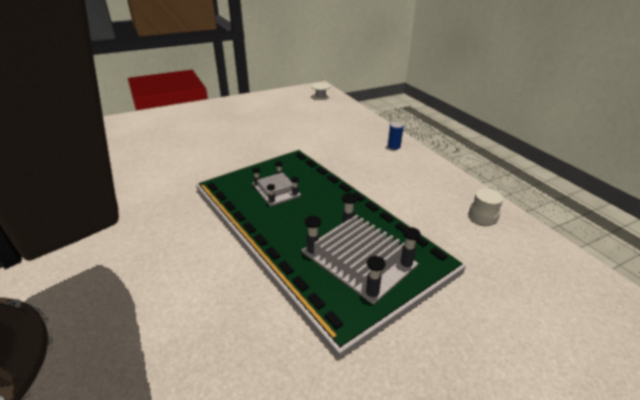

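The scene view shows the four large heads near (243,177), (308,183), (304,214), (233,211). In the side view they are near (313,222), (349,200), (411,234), (376,264). I'll enlarge both for exact pixels.

Run:
```python
import cv2,pickle,numpy as np
d=pickle.load(open('s.pkl','rb'))
f=lambda n,x,y,w,h,s:cv2.resize(np.clip(d[n]['color'][y:y+h,x:x+w,::-1]*1.0*1.8,0,255).astype('uint8'),None,fx=s,fy=s,interpolation=cv2.INTER_CUBIC)
cv2.imwrite('pics/c.png',np.vstack([f('scene',220,165,130,48+12,6)[:300],f('side',300,190,130,50,6)]) if 0 else f('scene',220,165,110,80,7))
cv2.imwrite('pics/d.png',f('side',300,188,130,100,6))
```

```text
(no output)
```

View pics/c.png

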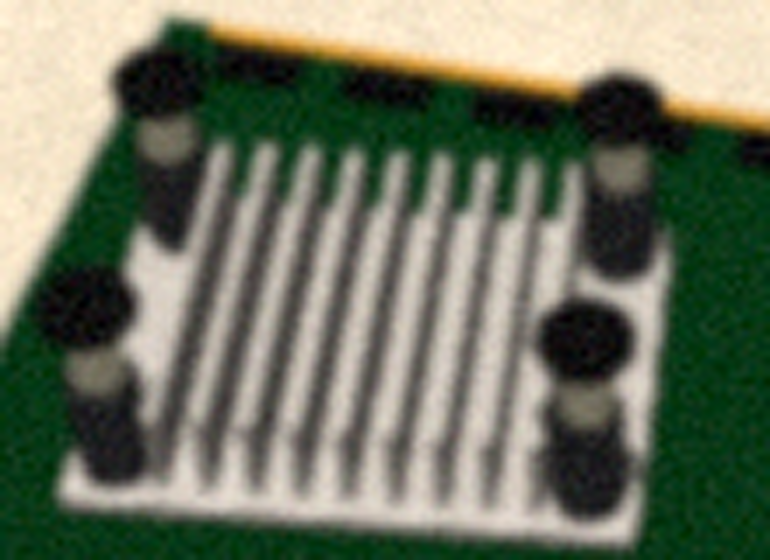

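View pics/d.png

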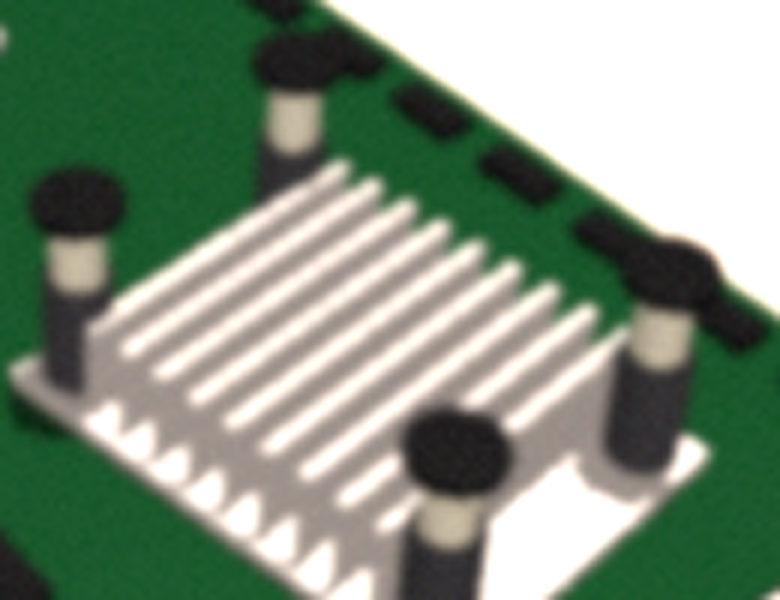

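Scene crop (×7), head centres: P1 (160,82), P2 (620,109), P3 (586,341), P4 (87,307). Side crop (×6), in the matching order: D (457,452), A (78,203), B (300,62), C (670,273).

```bash
cat > h.py <<'E'
import numpy as np,cv2
def proj(P,s):
    c=P@s['view'][:3,:3].T+s['view'][:3,3]
    f=200/np.tan(np.radians(s['vfov'])/2)
    K=np.array([[f,0,s['cx']],[0,f,s['cy']],[0,0,1]])
    return cv2.projectPoints(c*[1,-1,-1],np.zeros(3),np.zeros(3),K,s['dist_coeffs'])[0][:,0]
E
python3 - <<'E'
from h import *
import pickle
from scipy.optimize import least_squares
d=pickle.load(open('s.pkl','rb'))
A=np.array([[160,82],[620,109],[586,341],[87,307]])/7+[220,165]-.43
B=np.array([[457,452],[78,203],[300,62],[670,273]])/6+[300,188]-.42
r=lambda p:np.r_[(proj(p.reshape(4,3),d['scene'])-A).ravel(),(proj(p.reshape(4,3),d['side'])-B).ravel()]
s=least_squares(r,np.tile([.6,-.2,.09],4));P=s.x.reshape(4,3)
print(P.round(4),np.abs(s.fun).max())
print([np.linalg.norm(P[i]-P[(i+1)%4]).round(4) for i in range(4)])
# rigid fit: order P1..P4, P1-P2 is the long side
L=np.array([[-42,62],[-42,-62],[42,-62],[42,62]])/1000
def q(p):
    c,s_=np.cos(p[2]),np.sin(p[2])
    return np.c_[L@np.array([[c,s_],[-s_,c]])+p[:2],p[3:]]
r2=lambda p:r(q(p).ravel())
s=least_squares(r2,[*P.mean(0)[:2],3.1,*[.087]*4]);print(s.x.round(4),np.abs(s.fun).max());print(q(s.x).round(4))
print(np.linalg.norm(q(s.x)[:,:2],axis=1))
E
```

```text
[[ 0.5479 -0.1363  0.0862]
 [ 0.5094 -0.0187  0.087 ]
 [ 0.5899  0.0076  0.0897]
 [ 0.6273 -0.1101  0.089 ]] 0.5126813479804184
[np.float64(0.1238), np.float64(0.0847), np.float64(0.1236), np.float64(0.0836)]
[ 0.5698 -0.0634  3.9297  0.0688  0.0851  0.0943  0.0975] 52.12819242847394
[[ 0.6433 -0.0773  0.0688]
 [ 0.5554  0.0101  0.0851]
 [ 0.4962 -0.0494  0.0943]
 [ 0.5841 -0.1369  0.0975]]
[0.64795667 0.55550268 0.49862939 0.59991323]
```

Triangulated sides are 124/85/124/84 mm against the nominal 124/84, and the tops come out at about 89–93 mm, so the points are good. The tightly constrained fit simply started from the wrong yaw, so I ignore it. The order will be P1 → P3 → P2 → P4.

```bash
python3 -m creep '{"offset":[[0.66,0.97,0],[0.66,0.97,0],[0.66,0.97,0],[0.66,0.97,0],[0.66,0.97,0]],"rotation":[[0,0,0],[0,0,0],[0,0,0],[0,0,0],[0,0,0]],"fingers":[0,0,0,0,0]}' 40
python3 -m creep '{"offset":[[0.66,0.97,0],[0.66,0.97,0],[0.66,0.97,0],[0.66,0.97,0],[0.66,0.97,0]],"rotation":[[0,0,0],[0,0,0],[0,0,0],[0,0,0],[0,0,0]],"fingers":[0,0,0,0,0]}'
python3 -m creep '{"offset":[[0.66,0.97,0],[0.66,0.97,0],[0.66,0.97,0],[0.66,0.97,0],[0.66,0.97,0]],"rotation":[[0,0,0],[0,0,0],[0,0,0],[0,0,0],[0,0,0]],"fingers":[0,0,0,0,0]}'
```

```text
clock: 0.6
eef_pos: [0.3523, -0.4236, 0.2144]
ee_rot: [0.978, 0.208, -0.0, -0.001]
wrist_force: [0.4, -0.7, 0.3]
gripper_width: 0.141
clock: 1.1
eef_pos: [0.4526, -0.2762, 0.2142]
ee_rot: [0.978, 0.209, -0.0, -0.001]
wrist_force: [-0.4, -0.6, 0.0]
gripper_width: 0.001
clock: 1.6
eef_pos: [0.553, -0.1293, 0.2139]
ee_rot: [0.978, 0.21, 0.0, -0.001]
wrist_force: [-0.5, -0.5, -0.1]
gripper_width: -0.001
```

```bash
python3 -m creep '{"offset":[[-0.03,-0.045,-0.3],[-0.03,-0.045,-0.62],[-0.03,-0.045,-0.62],[-0.03,-0.045,-0.62]],"rotation":[[0,0,0],[0,0,0],[0,0,0],[0,0,0]],"fingers":[0,0,0,0]}'
python3 - <<'E'
from station import *
import cv2,numpy as np
f=lambda n,x,y,w,h,s:cv2.resize(np.clip(snapshot(n)['color'][y:y+h,x:x+w,::-1]*1.8,0,255).astype('uint8'),None,fx=s,fy=s,interpolation=cv2.INTER_CUBIC)
cv2.imwrite('pics/e.png',np.hstack([f('scene',210,135,110,130,3.6),f('side',320,180,110,130,3.6)]))
E
```

```text
clock: 2.0
eef_pos: [0.5483, -0.1374, 0.1213]
ee_rot: [0.978, 0.21, -0.001, -0.001]
wrist_force: [0.2, -0.2, 0.7]
gripper_width: 0.002
```

View pics/e.png

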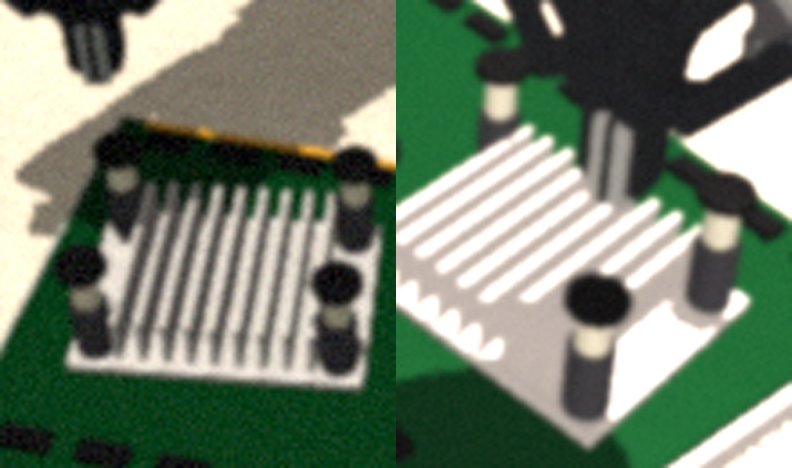

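The picture shows the fingertips at scene (236,156) and side (379,235), which is not directly above P1. I'll triangulate the tip against the reported TCP before going on.

Run:
```python
from h import *
import pickle
from station import observe
from scipy.optimize import least_squares
d=pickle.load(open('s.pkl','rb'))
o=observe();print(o['clock'],o['eef_pos'],o['qpos'].round(4),o['ee_rot'])
t=np.array([o['eef_pos']-[0,0,.017]]);print(t,[proj(t,d[n]) for n in d])
r=lambda p:np.r_[(proj(p[None],d['scene'])[0]-[236.4,155.8]),(proj(p[None],d['side'])[0]-[379.4,235.5])]
s=least_squares(r,[.5,-.1,.1]);print(s.x,s.fun)
```

```text
2.1 [ 0.54933596 -0.13719352  0.12302136] [-0.3623  0.5181  1.803   0.0026  0.8188  0.7837] [ 9.77715609e-01  2.09929998e-01  1.21115713e-03 -3.41064922e-04]
[[ 0.54933596 -0.13719352  0.10602136]] [array([[239.75067798, 168.96423527]]), array([[377.94167526, 252.09125469]])]
[ 0.54785804 -0.13897526  0.13656148] [ 0.71030451 -0.27836223  0.51509054  0.17430463]
```

Tip x,y agrees with the target to about 2 mm, but the tip appears about 30 mm higher than TCP−17 mm. The height mapping is uncertain, so I go down in small steps and watch the force.

```bash
for i in 1; do python3 -m creep '{"offset":[[0,0,-0.04],[0,0,-0.08],[0,0,-0.08]],"rotation":[[0,0,0],[0,0,0],[0,0,0]],"fingers":[0,0,0]}'; done
python3 -m creep '{"offset":[[0,0,-0.03],[0,0,-0.03]],"rotation":[[0,0,0],[0,0,0]],"fingers":[0,0]}'
python3 - <<'E'
from station import *
import cv2,numpy as np
f=lambda n,x,y,w,h,s:cv2.resize(np.clip(snapshot(n)['color'][y:y+h,x:x+w,::-1]*1.8,0,255).astype('uint8'),None,fx=s,fy=s,interpolation=cv2.INTER_CUBIC)
print(observe())
cv2.imwrite('pics/f.png',np.hstack([f('scene',210,145,65,90,6),f('side',345,200,65,90,6)]))
E
```

```text
clock: 2.4
eef_pos: [0.5492, -0.1371, 0.111]
ee_rot: [0.978, 0.21, 0.001, -0.0]
wrist_force: [-1.4, 0.3, -1.1]
gripper_width: -0.003
clock: 2.6
eef_pos: [0.549, -0.137, 0.106]
ee_rot: [0.978, 0.21, 0.001, -0.001]
wrist_force: [0.0, -0.4, 0.2]
gripper_width: 0.001
{'clock': 2.6, 'qpos': array([-0.36219914,  0.54147499,  1.81752742,  0.00265601,  0.78160879,
        0.78343079]), 'qvel': array([ 1.99537267e-03, -2.70459639e-03, -5.68493500e-03, -4.09523026e-05,
        1.04765237e-02,  1.07884555e-03]), 'joint_torque': array([-2.35354429e-02, -5.88060522e+01, -1.97713083e+01,  3.90798596e-03,
       -1.34443869e-01, -2.16819339e-03]), 'eef_pos': array([ 0.54901755, -0.13701549,  0.10603213]), 'ee_rot': array([ 9.77686956e-01,  2.10064512e-01,  9.20697020e-04, -5.18756446e-04]), 'wrist_force': array([ 0.00591997, -0.36178988,  0.16721442]), 'ft_torque': array([-0.00320109, -0.02920934, -0.0091376 ]), 'gripper_width': 0.0012321617274682745}
```

View pics/f.png

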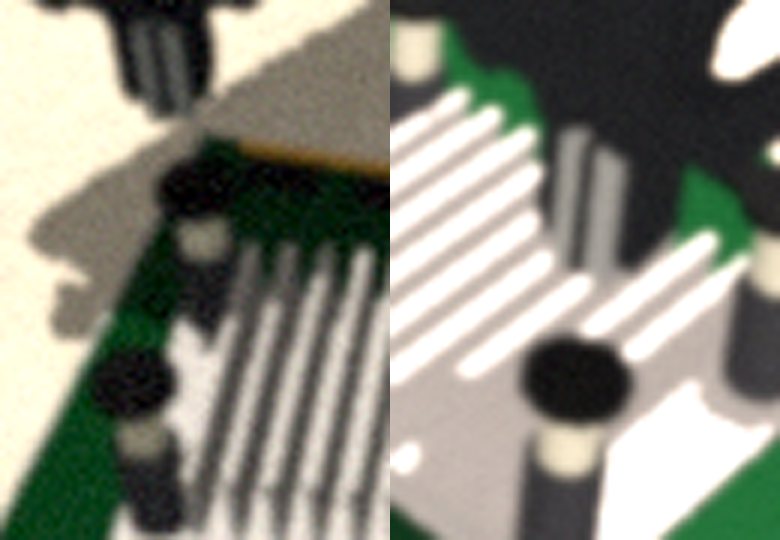

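Still about 28 mm clear and no force (tip at scene (238,164), side (379,245); head below at (243,177) and (376,263)). The real tip offset evidently differs from the stated one, so I continue down by force.

```bash
python3 -m creep '{"offset":[[-0.005,0,-0.07],[-0.005,0,-0.12],[-0.005,0,-0.12],[-0.005,0,-0.12]],"rotation":[[0,0,0],[0,0,0],[0,0,0],[0,0,0]],"fingers":[0,0,0,0]}'
python3 -m creep '{"offset":[[0,0,-0.025],[0,0,-0.025],[0,0,-0.025]],"rotation":[[0,0,0],[0,0,0],[0,0,0]],"fingers":[0,0,0]}'
python3 -m creep '{"offset":[[0,0,-0.02],[0,0,-0.02],[0,0,-0.02]],"rotation":[[0,0,0],[0,0,0],[0,0,0]],"fingers":[0,0,0]}'
```

```text
clock: 3.1
eef_pos: [0.5483, -0.1371, 0.088]
ee_rot: [0.978, 0.21, 0.001, -0.001]
wrist_force: [0.8, -0.0, -1.1]
gripper_width: -0.0
clock: 3.4
eef_pos: [0.5483, -0.137, 0.0842]
ee_rot: [0.978, 0.21, 0.001, -0.001]
wrist_force: [-0.5, -0.5, -0.2]
gripper_width: 0.002
clock: 3.7
eef_pos: [0.5483, -0.1371, 0.0812]
ee_rot: [0.978, 0.21, 0.001, -0.001]
wrist_force: [-0.7, -0.5, 0.2]
gripper_width: 0.003
```

```bash
python3 -m creep '{"offset":[[0,0,-0.02],[0,0,-0.02],[0,0,-0.02]],"rotation":[[0,0,0],[0,0,0],[0,0,0]],"fingers":[0,0,0]}'
python3 -m creep '{"offset":[[0,0,-0.02],[0,0,-0.02],[0,0,-0.02]],"rotation":[[0,0,0],[0,0,0],[0,0,0]],"fingers":[0,0,0]}'
python3 - <<'E'
from station import *
import cv2,numpy as np
f=lambda n,x,y,w,h,s:cv2.resize(np.clip(snapshot(n)['color'][y:y+h,x:x+w,::-1]*1.8,0,255).astype('uint8'),None,fx=s,fy=s,interpolation=cv2.INTER_CUBIC)
cv2.imwrite('pics/g.png',np.hstack([f('scene',210,145,65,90,6),f('side',345,200,65,90,6)]))
E
```

```text
clock: 4.0
eef_pos: [0.5483, -0.137, 0.0781]
ee_rot: [0.978, 0.21, 0.001, -0.001]
wrist_force: [-0.3, -0.7, 0.0]
gripper_width: 0.001
clock: 4.3
eef_pos: [0.5482, -0.137, 0.075]
ee_rot: [0.978, 0.21, 0.001, -0.001]
wrist_force: [-0.3, -0.2, -0.9]
gripper_width: 0.0
```

View pics/g.png

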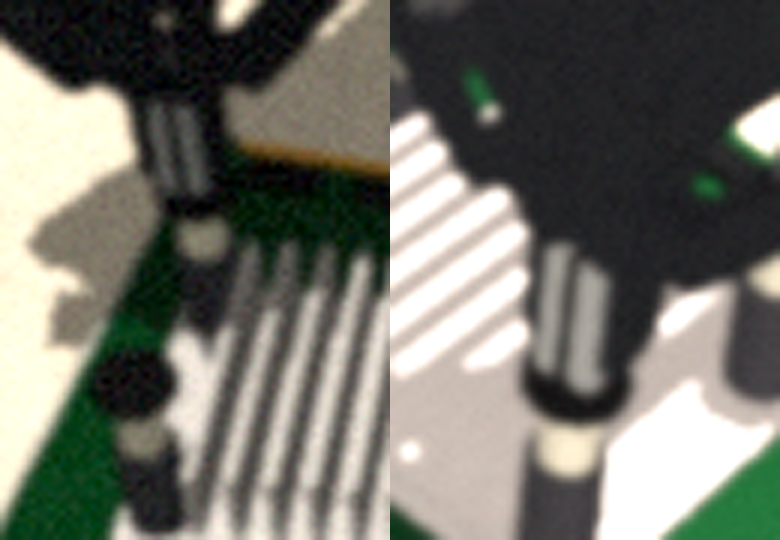

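The tip now sits right on P1's head, a few mm toward −y (scene tip (187,195) vs head (200,190) in the crop). I shift +y by 3 mm and +x by 1 mm, then push.

```bash
python3 -m creep '{"offset":[[0.008,0.02,0.01],[0.008,0.02,0.01],[0.008,0.02,-0.01],[0.008,0.02,-0.02],[0.008,0.02,-0.02]],"rotation":[[0,0,0],[0,0,0],[0,0,0],[0,0,0],[0,0,0]],"fingers":[0,0,0,0,0]}'
python3 -m creep '{"offset":[[0,0,-0.01],[0,0,-0.02],[0,0,-0.02]],"rotation":[[0,0,0],[0,0,0],[0,0,0]],"fingers":[0,0,0]}'
```

```text
clock: 4.9
eef_pos: [0.5494, -0.134, 0.0718]
ee_rot: [0.978, 0.21, 0.001, -0.001]
wrist_force: [-0.1, -0.6, -0.0]
gripper_width: -0.001
clock: 5.2
eef_pos: [0.5495, -0.1341, 0.069]
ee_rot: [0.978, 0.21, 0.001, -0.001]
wrist_force: [-0.8, -0.1, 3.1]
gripper_width: 0.001
```

```bash
python3 -m creep '{"offset":[[0,0,-0.02],[0,0,-0.02],[0,0,-0.02]],"rotation":[[0,0,0],[0,0,0],[0,0,0]],"fingers":[0,0,0]}'
python3 -m creep '{"offset":[[0,0,-0.02],[0,0,-0.04],[0,0,-0.04],[0,0,-0.04]],"rotation":[[0,0,0],[0,0,0],[0,0,0],[0,0,0]],"fingers":[0,0,0,0]}'
python3 - <<'E'
from station import *
import cv2,numpy as np,pickle
d={n:snapshot(n) for n in("scene","side")}
f=lambda n,x,y,w,h,s:cv2.resize(np.clip(d[n]['color'][y:y+h,x:x+w,::-1]*1.8,0,255).astype('uint8'),None,fx=s,fy=s,interpolation=cv2.INTER_CUBIC)
cv2.imwrite('pics/h.png',np.hstack([f('scene',210,145,65,90,6),f('side',345,200,65,90,6)]))
E
```

```text
clock: 5.5
eef_pos: [0.5495, -0.134, 0.0659]
ee_rot: [0.978, 0.21, 0.001, -0.001]
wrist_force: [-0.7, -0.3, 2.3]
gripper_width: 0.003
clock: 5.9
eef_pos: [0.5494, -0.1341, 0.0597]
ee_rot: [0.978, 0.21, 0.001, -0.001]
wrist_force: [-0.2, -1.0, 0.4]
gripper_width: 0.001
```

View pics/h.png

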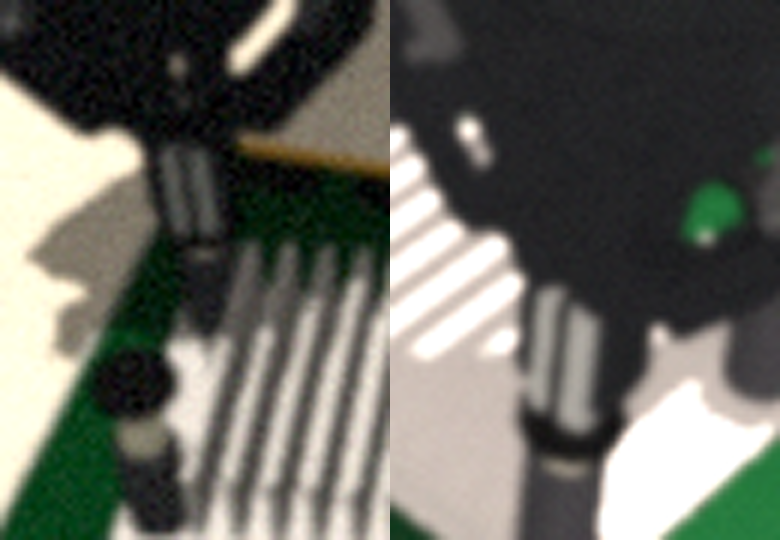

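P1 is pushed in: the stem shows only about 5 mm (crop (565,465)), and my bounds put its top at 76–82 mm. That gives head top ≈ TCP z + 19 mm. Next is the diagonal pin, P3.

```bash
python3 -m creep '{"offset":[[0,0,0.15],[0,0,0.29],[0,0,0.29]],"rotation":[[0,0,0],[0,0,0],[0,0,0]],"fingers":[0,0,0]}'
python3 -m creep '{"offset":[[0.28,0.96,0],[0.28,0.96,0],[0.28,0.96,0],[0.28,0.96,0],[0.28,0.96,0]],"rotation":[[0,0,0],[0,0,0],[0,0,0],[0,0,0],[0,0,0]],"fingers":[0,0,0,0,0]}'
python3 -m creep '{"offset":[[0,0,-0.09],[0,0,-0.17],[0,0,-0.17]],"rotation":[[0,0,0],[0,0,0],[0,0,0]],"fingers":[0,0,0]}'
python3 - <<'E'
from station import *
import cv2,numpy as np
f=lambda n,x,y,w,h,s:cv2.resize(np.clip(snapshot(n)['color'][y:y+h,x:x+w,::-1]*1.8,0,255).astype('uint8'),None,fx=s,fy=s,interpolation=cv2.INTER_CUBIC)
cv2.imwrite('pics/i.png',np.hstack([f('scene',225,155,100,90,4),f('side',310,180,100,120,4)[:360]]))
E
```

```text
clock: 6.3
eef_pos: [0.5504, -0.1344, 0.1054]
ee_rot: [0.978, 0.21, 0.002, 0.0]
wrist_force: [1.2, 0.1, 0.6]
gripper_width: 0.001
clock: 6.8
eef_pos: [0.5921, 0.0107, 0.1045]
ee_rot: [0.977, 0.211, 0.002, 0.0]
wrist_force: [0.3, -0.3, -0.4]
gripper_width: -0.0
clock: 7.1
eef_pos: [0.5909, 0.0097, 0.0765]
ee_rot: [0.978, 0.21, -0.0, -0.0]
wrist_force: [0.0, -1.1, -0.1]
gripper_width: 0.001
```

View pics/i.png

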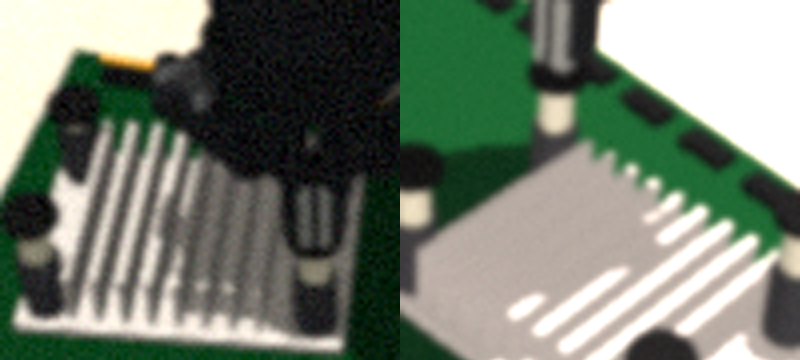

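The tip is centred over P3's head (scene crop (315,245), side crop (557,75)), and P1 is visibly lower than the others. Push P3 now.

```bash
python3 -m creep '{"offset":[[0,0,-0.02],[0,0,-0.04],[0,0,-0.053],[0,0,-0.053]],"rotation":[[0,0,0],[0,0,0],[0,0,0],[0,0,0]],"fingers":[0,0,0,0]}'
python3 -m creep '{"offset":[[0,0,-0.03],[0,0,-0.05],[0,0,-0.05]],"rotation":[[0,0,0],[0,0,0],[0,0,0]],"fingers":[0,0,0]}'
python3 -m creep '{"offset":[[0,0,0.15],[0,0,0.29],[0,0,0.29]],"rotation":[[0,0,0],[0,0,0],[0,0,0]],"fingers":[0,0,0]}'
```

```text
clock: 7.6
eef_pos: [0.5921, 0.0095, 0.0705]
ee_rot: [0.978, 0.211, 0.001, 0.0]
wrist_force: [2.2, -1.3, 1.8]
gripper_width: 0.002
clock: 7.9
eef_pos: [0.5921, 0.0095, 0.0631]
ee_rot: [0.978, 0.211, 0.001, 0.0]
wrist_force: [-0.0, 0.0, -0.5]
gripper_width: -0.0
clock: 8.2
eef_pos: [0.5932, 0.0095, 0.1089]
ee_rot: [0.978, 0.211, 0.003, 0.001]
wrist_force: [0.7, -0.3, -0.3]
gripper_width: -0.003
```

P3 stopped a little high at TCP 0.063, so I push it to 0.060 for margin and then lift.

```bash
python3 -m creep '{"offset":[[-0.007,0,-0.15],[-0.007,0,-0.28],[-0.007,0,-0.325],[-0.007,0,-0.325],[-0.007,0,-0.325]],"rotation":[[0,0,0],[0,0,0],[0,0,0],[0,0,0],[0,0,0]],"fingers":[0,0,0,0,0]}'
python3 -m creep '{"offset":[[0,0,0.15],[0,0,0.29],[0,0,0.29],[0,0,0.29]],"rotation":[[0,0,0],[0,0,0],[0,0,0],[0,0,0]],"fingers":[0,0,0,0]}'
```

```text
clock: 8.7
eef_pos: [0.5921, 0.0095, 0.0602]
ee_rot: [0.978, 0.211, 0.003, 0.001]
wrist_force: [0.3, 0.7, 0.5]
gripper_width: -0.0
clock: 9.1
eef_pos: [0.5922, 0.0095, 0.1041]
ee_rot: [0.978, 0.211, 0.004, 0.001]
wrist_force: [-0.7, -0.3, -0.8]
gripper_width: -0.001
```

```bash
python3 -m creep '{"offset":[[-0.3,-0.1,0],[-0.541,-0.173,0],[-0.541,-0.173,0],[-0.541,-0.173,0]],"rotation":[[0,0,0],[0,0,0],[0,0,0],[0,0,0]],"fingers":[0,0,0,0]}'
python3 -m creep '{"offset":[[0,0,-0.09],[0,0,-0.18],[0,0,-0.18],[0,0,-0.18]],"rotation":[[0,0,0],[0,0,0],[0,0,0],[0,0,0]],"fingers":[0,0,0,0]}'
python3 - <<'E'
from station import *
import cv2,numpy as np
f=lambda n,x,y,w,h,s:cv2.resize(np.clip(snapshot(n)['color'][y:y+h,x:x+w,::-1]*1.8,0,255).astype('uint8'),None,fx=s,fy=s,interpolation=cv2.INTER_CUBIC)
cv2.imwrite('pics/j.png',np.hstack([f('scene',235,155,95,100,4),f('side',290,185,100,100,4)]))
E
```

```text
clock: 9.5
eef_pos: [0.5108, -0.0167, 0.1039]
ee_rot: [0.978, 0.21, 0.004, 0.001]
wrist_force: [0.1, 0.3, -0.1]
gripper_width: -0.004
clock: 9.9
eef_pos: [0.5114, -0.0165, 0.0767]
ee_rot: [0.978, 0.21, 0.003, 0.001]
wrist_force: [-0.3, -0.1, -0.4]
gripper_width: -0.002
```

View pics/j.png

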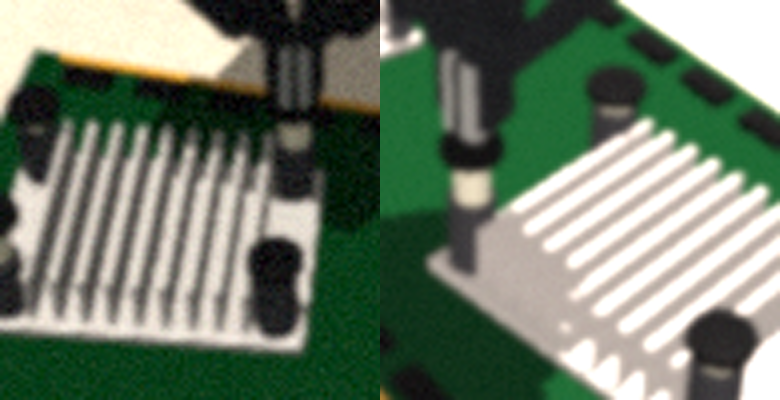

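The picture shows P1 and P3 clearly lower, P3 by about 9 px in the side view. That is a lot, so I'll measure their heights properly before pushing P2.

Run:
```python
from h import *
from station import *
import pickle
from scipy.optimize import least_squares
d=pickle.load(open('s.pkl','rb'))
e={n:snapshot(n) for n in d};pickle.dump(e,open('s2.pkl','wb'))
P=np.array([[.5479,-.1363,.0862],[.5094,-.0187,.087],[.5899,.0076,.0897],[.6273,-.1101,.089]])
R={}
for n in d:
    p=proj(P,d[n]);q=proj(P-[0,0,.01],d[n])
    for i in(0,2,3):
        u,v=p[i].round().astype(int);w=7 if n=='scene' else 9;h=5
        g=lambda s:cv2.cvtColor(cv2.resize(s['color'],None,fx=8,fy=8,interpolation=cv2.INTER_CUBIC),cv2.COLOR_RGB2GRAY)
        a,b=g(d[n]),g(e[n])
        up=9 if n=='side' else 6
        T=a[(v-up)*8:(v+3)*8,(u-w)*8:(u+w)*8]; S=b[(v-up-4)*8:(v+3+16)*8,(u-w-4)*8:(u+w+4)*8]
        m=cv2.minMaxLoc(cv2.matchTemplate(S,T,cv2.TM_CCOEFF_NORMED))
        dx,dy=m[3][0]/8-4,m[3][1]/8-4
        print(n,'P%d'%(i+1),'move px',dx,dy,'score',round(m[1],3),'px per mm',((q-p)[i]/10).round(3),'=> mm',round(dy/((q-p)[i,1]/10),1))
```

```text
scene P1 move px 0.25 4.25 score 0.945 px per mm [0.066 0.385] => mm 11.0
scene P3 move px 0.125 6.5 score 0.975 px per mm [0.01  0.383] => mm 17.0
scene P4 move px 0.125 -0.125 score 0.965 px per mm [0.081 0.385] => mm -0.3
side P1 move px 0.375 7.375 score 0.919 px per mm [-0.064  0.526] => mm 14.0
side P3 move px 1.25 0.25 score 0.907 px per mm [-0.029  0.487] => mm 0.5
side P4 move px -0.125 0.0 score 1.0 px per mm [-0.093  0.512] => mm 0.0
```

P1 is in by about 12.5 mm and P3 by about 17 mm (scene), putting both tops near 76–77 mm; the side match for P3 locked onto background. So head top ≈ TCP + 16 mm, and I aim for TCP 0.064 on P2 and P4.

```bash
python3 -m creep '{"offset":[[0,0,-0.03],[0,0,-0.06],[0,0,-0.085],[0,0,-0.085]],"rotation":[[0,0,0],[0,0,0],[0,0,0],[0,0,0]],"fingers":[0,0,0,0]}'
python3 -m creep '{"offset":[[0,0,0.15],[0,0,0.27],[0,0,0.27],[0,0,0.27]],"rotation":[[0,0,0],[0,0,0],[0,0,0],[0,0,0]],"fingers":[0,0,0,0]}'
```

```text
clock: 10.5
eef_pos: [0.5116, -0.0167, 0.0644]
ee_rot: [0.978, 0.21, 0.004, 0.001]
wrist_force: [-0.1, -0.4, 0.7]
gripper_width: 0.004
clock: 10.9
eef_pos: [0.5114, -0.0167, 0.1047]
ee_rot: [0.978, 0.21, 0.004, 0.001]
wrist_force: [0.7, -0.4, 0.9]
gripper_width: -0.001
```

```bash
python3 -m creep '{"offset":[[0.26,-0.2,0],[0.52,-0.4,0],[0.783,-0.607,0],[0.783,-0.607,0],[0.783,-0.607,0]],"rotation":[[0,0,0],[0,0,0],[0,0,0],[0,0,0],[0,0,0]],"fingers":[0,0,0,0,0]}'
python3 -m creep '{"offset":[[0,0,-0.1],[0,0,-0.17],[0,0,-0.22],[0,0,-0.27],[0,0,-0.27]],"rotation":[[0,0,0],[0,0,0],[0,0,0],[0,0,0],[0,0,0]],"fingers":[0,0,0,0,0]}'
python3 -m creep '{"offset":[[0,0,0.2],[0,0,0.5],[0,0,0.6],[0,0,0.6]],"rotation":[[0,0,0],[0,0,0],[0,0,0],[0,0,0]],"fingers":[0,0,0,0]}'
python3 - <<'E'
from station import *
import cv2,numpy as np,pickle
e={n:snapshot(n) for n in("scene","side")};pickle.dump(e,open('s3.pkl','wb'))
f=lambda n,x,y,w,h,s:cv2.resize(np.clip(e[n]['color'][y:y+h,x:x+w,::-1]*1.8,0,255).astype('uint8'),None,fx=s,fy=s,interpolation=cv2.INTER_CUBIC)
cv2.imwrite('pics/k.png',np.vstack([np.hstack([f('scene',220,170,100,75,4),f('side',300,190,100,75,4)]),np.hstack([f('scene',220,170,100,75,4)*0,f('side',345,210,100,75,4)])]))
E
```

```text
clock: 11.4
eef_pos: [0.6283, -0.1081, 0.1027]
ee_rot: [0.978, 0.21, 0.003, 0.0]
wrist_force: [-0.3, -0.5, 0.1]
gripper_width: 0.002
clock: 11.9
eef_pos: [0.6274, -0.1074, 0.0614]
ee_rot: [0.978, 0.21, 0.002, -0.0]
wrist_force: [0.5, 0.1, 0.0]
gripper_width: -0.0
clock: 12.3
eef_pos: [0.6283, -0.1073, 0.1541]
ee_rot: [0.978, 0.21, 0.004, 0.001]
wrist_force: [-0.0, 0.3, -1.1]
gripper_width: -0.003
```

View pics/k.png

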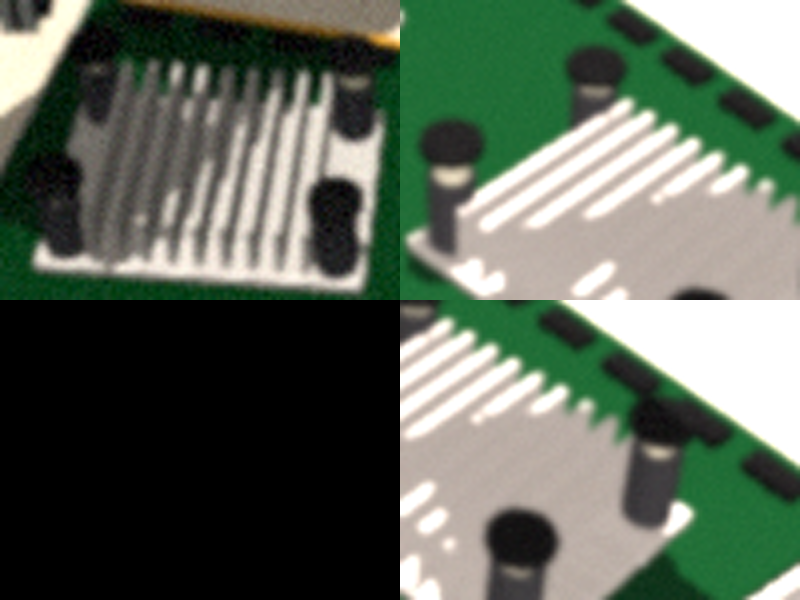

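All four heads have dropped and all still show stem, so none is home. P2 shows the most, with a top of about 80–83 mm, so I press it slightly deeper to TCP 0.061 for margin before starting the second pass there.

```bash
python3 -m creep '{"offset":[[-0.26,0.2,-0.1],[-0.52,0.4,-0.2],[-0.78,0.604,-0.32],[-0.78,0.604,-0.32],[-0.78,0.604,-0.32]],"rotation":[[0,0,0],[0,0,0],[0,0,0],[0,0,0],[0,0,0]],"fingers":[0,0,0,0,0]}'
python3 -m creep '{"offset":[[0,0,-0.15],[0,0,-0.25],[0,0,-0.285],[0,0,-0.285],[0,0,-0.285]],"rotation":[[0,0,0],[0,0,0],[0,0,0],[0,0,0],[0,0,0]],"fingers":[0,0,0,0,0]}'
python3 -m creep '{"offset":[[0,0,0],[0,0,0],[0,0,0],[0,0,0]],"rotation":[[0,0,0],[0,0,0],[0,0,0],[0,0,0]],"fingers":[0,0,0,0]}'
```

```text
clock: 12.9
eef_pos: [0.5087, -0.0156, 0.1017]
ee_rot: [0.978, 0.211, 0.001, -0.001]
wrist_force: [-1.1, -0.5, 0.0]
gripper_width: 0.002
clock: 13.4
eef_pos: [0.5092, -0.016, 0.0591]
ee_rot: [0.978, 0.21, 0.001, -0.001]
wrist_force: [0.5, 0.2, 0.1]
gripper_width: 0.001
clock: 13.8
eef_pos: [0.5092, -0.016, 0.0593]
ee_rot: [0.978, 0.211, 0.001, -0.001]
wrist_force: [0.5, 0.6, 0.1]
gripper_width: 0.002
```

All four are now at TCP 0.059–0.061. Second pass: drive P2 home by force.

```bash
python3 -m creep '{"offset":[[0,0,-0.02],[0,0,-0.04],[0,0,-0.04]],"rotation":[[0,0,0],[0,0,0],[0,0,0]],"fingers":[0,0,0]}'
python3 -m creep '{"offset":[[0,0,-0.015],[0,0,-0.015],[0,0,-0.015]],"rotation":[[0,0,0],[0,0,0],[0,0,0]],"fingers":[0,0,0]}'
python3 -m creep '{"offset":[[0,0,-0.015],[0,0,-0.015],[0,0,-0.015]],"rotation":[[0,0,0],[0,0,0],[0,0,0]],"fingers":[0,0,0]}'
```

```text
clock: 14.1
eef_pos: [0.5094, -0.016, 0.0531]
ee_rot: [0.978, 0.211, 0.001, -0.0]
wrist_force: [0.6, -0.6, 0.4]
gripper_width: 0.004
clock: 14.4
eef_pos: [0.5095, -0.0161, 0.0513]
ee_rot: [0.978, 0.211, 0.001, -0.0]
wrist_force: [-3.1, 0.1, 10.0]
gripper_width: -0.001
clock: 14.7
eef_pos: [0.5097, -0.0161, 0.0509]
ee_rot: [0.978, 0.211, 0.002, -0.0]
wrist_force: [-7.9, 1.9, 32.2]
gripper_width: 0.002
```

Hard stop at TCP 0.051 (32 N): P2 is home, which gives tip = TCP + 17 mm and puts the half-way tops at 76–78 mm. Now the diagonal, P4.

```bash
python3 -m creep '{"offset":[[0,0,0.15],[0,0,0.35],[0,0,0.35],[0,0,0.35]],"rotation":[[0,0,0],[0,0,0],[0,0,0],[0,0,0]],"fingers":[0,0,0,0]}'
python3 -m creep '{"offset":[[0.26,-0.2,0],[0.52,-0.4,0],[0.787,-0.606,0],[0.787,-0.606,0],[0.787,-0.606,0]],"rotation":[[0,0,0],[0,0,0],[0,0,0],[0,0,0],[0,0,0]],"fingers":[0,0,0,0,0]}'
python3 -m creep '{"offset":[[0,0,-0.15],[0,0,-0.25],[0,0,-0.31],[0,0,-0.33],[0,0,-0.33]],"rotation":[[0,0,0],[0,0,0],[0,0,0],[0,0,0],[0,0,0]],"fingers":[0,0,0,0,0]}'
```

```text
clock: 15.1
eef_pos: [0.5097, -0.0161, 0.1036]
ee_rot: [0.978, 0.211, 0.003, 0.0]
wrist_force: [0.7, -0.7, -1.3]
gripper_width: -0.003
clock: 15.6
eef_pos: [0.6272, -0.1074, 0.1014]
ee_rot: [0.978, 0.21, 0.001, -0.001]
wrist_force: [0.4, 0.2, -0.9]
gripper_width: -0.003
clock: 16.1
eef_pos: [0.6264, -0.1067, 0.0517]
ee_rot: [0.978, 0.21, 0.001, -0.001]
wrist_force: [1.0, -0.4, 0.0]
gripper_width: -0.003
```

```bash
python3 -m creep '{"offset":[[0,0,-0.01],[0,0,-0.018],[0,0,-0.018]],"rotation":[[0,0,0],[0,0,0],[0,0,0]],"fingers":[0,0,0]}'
```

```text
clock: 16.4
eef_pos: [0.6268, -0.1066, 0.0513]
ee_rot: [0.978, 0.211, 0.002, -0.0]
wrist_force: [-6.8, -0.0, 21.0]
gripper_width: -0.003
```

P4 is home (21 N at the same height). Next are P1 and then P3.

```bash
python3 -m creep '{"offset":[[0,0,0.15],[0,0,0.35],[0,0,0.35],[0,0,0.35]],"rotation":[[0,0,0],[0,0,0],[0,0,0],[0,0,0]],"fingers":[0,0,0,0]}'
python3 -m creep '{"offset":[[-0.26,-0.09,0],[-0.515,-0.183,0],[-0.515,-0.183,0],[-0.515,-0.183,0]],"rotation":[[0,0,0],[0,0,0],[0,0,0],[0,0,0]],"fingers":[0,0,0,0]}'
python3 -m creep '{"offset":[[0,0,-0.15],[0,0,-0.25],[0,0,-0.31],[0,0,-0.33],[0,0,-0.33]],"rotation":[[0,0,0],[0,0,0],[0,0,0],[0,0,0],[0,0,0]],"fingers":[0,0,0,0,0]}'
python3 -m creep '{"offset":[[0,0,-0.01],[0,0,-0.018],[0,0,-0.018]],"rotation":[[0,0,0],[0,0,0],[0,0,0]],"fingers":[0,0,0]}'
```

```text
clock: 16.8
eef_pos: [0.6267, -0.1063, 0.104]
ee_rot: [0.978, 0.211, 0.002, -0.0]
wrist_force: [0.2, 0.4, -0.2]
gripper_width: 0.004
clock: 17.2
eef_pos: [0.5489, -0.134, 0.1034]
ee_rot: [0.978, 0.21, 0.002, -0.0]
wrist_force: [0.7, -0.4, -0.6]
gripper_width: -0.001
clock: 17.7
eef_pos: [0.5493, -0.1336, 0.0534]
ee_rot: [0.978, 0.211, 0.001, -0.001]
wrist_force: [-0.3, 0.1, 0.3]
gripper_width: 0.004
clock: 18.0
eef_pos: [0.5497, -0.1337, 0.0515]
ee_rot: [0.978, 0.211, 0.002, -0.0]
wrist_force: [-1.7, 1.1, 5.8]
gripper_width: 0.0
```

P1 is just touching its stop; a bit more, then P3 at (0.592, 0.0095).

```bash
python3 -m creep '{"offset":[[0,0,-0.013],[0,0,-0.013],[0,0,-0.013]],"rotation":[[0,0,0],[0,0,0],[0,0,0]],"fingers":[0,0,0]}'
python3 -m creep '{"offset":[[0,0,0.15],[0,0,0.35],[0,0,0.35],[0,0,0.35]],"rotation":[[0,0,0],[0,0,0],[0,0,0],[0,0,0]],"fingers":[0,0,0,0]}'
python3 -m creep '{"offset":[[0.1,0.32,0],[0.2,0.64,0],[0.283,0.955,0],[0.283,0.955,0],[0.283,0.955,0]],"rotation":[[0,0,0],[0,0,0],[0,0,0],[0,0,0],[0,0,0]],"fingers":[0,0,0,0,0]}'
python3 -m creep '{"offset":[[0,0,-0.15],[0,0,-0.25],[0,0,-0.31],[0,0,-0.33],[0,0,-0.33]],"rotation":[[0,0,0],[0,0,0],[0,0,0],[0,0,0],[0,0,0]],"fingers":[0,0,0,0,0]}'
python3 -m creep '{"offset":[[0,0,-0.01],[0,0,-0.018],[0,0,-0.018]],"rotation":[[0,0,0],[0,0,0],[0,0,0]],"fingers":[0,0,0]}'
```

```text
clock: 18.3
eef_pos: [0.5499, -0.1337, 0.0512]
ee_rot: [0.978, 0.211, 0.002, 0.0]
wrist_force: [-7.2, 0.3, 19.9]
gripper_width: 0.005
clock: 18.7
eef_pos: [0.5502, -0.1337, 0.1042]
ee_rot: [0.978, 0.211, 0.003, 0.001]
wrist_force: [-0.1, 0.5, 0.0]
gripper_width: -0.0
clock: 19.2
eef_pos: [0.5922, 0.0107, 0.103]
ee_rot: [0.977, 0.212, 0.002, 0.0]
wrist_force: [-0.1, -0.3, -0.2]
gripper_width: 0.004
clock: 19.7
eef_pos: [0.592, 0.0098, 0.0532]
ee_rot: [0.977, 0.212, 0.002, 0.0]
wrist_force: [-0.1, 0.8, -0.2]
gripper_width: -0.002
clock: 20.0
eef_pos: [0.5924, 0.0095, 0.0515]
ee_rot: [0.977, 0.211, 0.002, 0.001]
wrist_force: [-1.5, -0.8, 7.5]
gripper_width: 0.003
```

Finish P3, lift well clear, and take a final look (picture 12).

```bash
python3 -m creep '{"offset":[[0,0,-0.013],[0,0,-0.013],[0,0,-0.013]],"rotation":[[0,0,0],[0,0,0],[0,0,0]],"fingers":[0,0,0]}'
python3 -m creep '{"offset":[[0,0,0.15],[0,0,0.4],[0,0,0.7],[0,0,0.95],[0,0,0.95]],"rotation":[[0,0,0],[0,0,0],[0,0,0],[0,0,0],[0,0,0]],"fingers":[0,0,0,0,0]}'
python3 -m creep '{"offset":[[-0.1,-0.3,0.1],[-0.2,-0.6,0.2],[-0.3,-0.95,0.2],[-0.3,-0.95,0.2],[-0.3,-0.95,0.2]],"rotation":[[0,0,0],[0,0,0],[0,0,0],[0,0,0],[0,0,0]],"fingers":[0,0,0,0,0]}'
python3 - <<'E'
from station import *
import cv2,numpy as np
f=lambda n,x,y,w,h,s:cv2.resize(np.clip(snapshot(n)['color'][y:y+h,x:x+w,::-1]*1.8,0,255).astype('uint8'),None,fx=s,fy=s,interpolation=cv2.INTER_CUBIC)
cv2.imwrite('pics/l.png',np.hstack([f('scene',220,165,110,110,3.6),f('side',300,185,120,110,3.3)[:396] if 0 else f('side',305,190,110,110,3.6)]))
E
```

```text
clock: 20.3
eef_pos: [0.5925, 0.0095, 0.0513]
ee_rot: [0.977, 0.211, 0.003, 0.001]
wrist_force: [-5.8, 0.5, 17.4]
gripper_width: 0.003
clock: 20.8
eef_pos: [0.5945, 0.0092, 0.1992]
ee_rot: [0.977, 0.211, 0.007, 0.002]
wrist_force: [0.2, -0.4, -1.2]
gripper_width: -0.003
clock: 21.3
eef_pos: [0.549, -0.1345, 0.2287]
ee_rot: [0.978, 0.21, 0.007, 0.002]
wrist_force: [0.2, -0.2, -0.2]
gripper_width: 0.003
```

View pics/l.png

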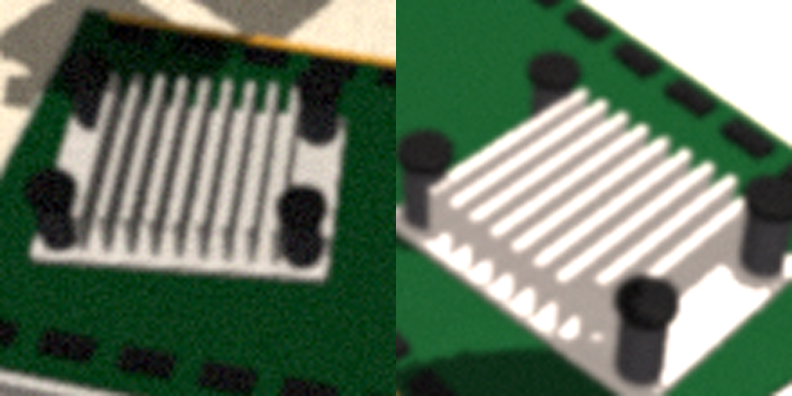

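All four heads sit on their posts with no white stem visible (side crop (428,152), (554,70), (770,198), (645,298)), and the arm is clear. Handing in.

```bash
python3 -c "
from station import *
print(finish_job())"
```

```text
the job is handed in; nothing more can be done
None
```

The larger heat sink is fastened: all four pins were pushed half way crisscross, then fully home crisscross, and the job was handed in at about 21 s. I never moved toward the smaller heat sink. No verdict was reported.

- **Order:** the first pass went P1, its diagonal P3, then P2 and P4. The second pass went P2, its diagonal P4, then P1 and P3. (P1–P4 are my own labels for the four corners.)
- **First pass:** the final half-way heights worked out at about 76–78 mm, inside the 74–85.5 mm window. I re-pressed P3 and P2 slightly to get there.
- **Second pass:** every pin met its hard stop at the same tool height (TCP z 0.051 m) with 17–32 N. The last picture shows no white stem on any pin and the arm well clear.

**Checks that disagreed:**
- The stated fingertip offset (17 mm ahead of the TCP) did not hold. The shut tips actually sat about 17 mm above the reported TCP height, so I set depths from the pictures and the force readings.
- The side-camera height check on P3 failed because it locked onto the background. I used the scene camera and the tool heights for that pin.
- The first constrained fit of the heat sink's position went wrong, and I ignored it. The direct triangulation matched the nominal pin spacing to within 1 mm.

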